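# Touch test of a repaired panel: trace the printed line

## Robot

A 6-joint arm with a two-finger parallel gripper is mounted at the origin on the work surface. World frame = base frame: x ahead of the robot, y to its left, z up, the work surface at z = 0. Lengths are in m, angles in rad, forces in N, time in s.
With the tool pointing down it reaches from about 0.325 to 0.85 m from the base axis. Payload 4.4 kg.
Tool frame: the origin (TCP) lies between the finger pads, 19 mm behind the fingertips; this is the grasp point; z points along the fingers, y is the line along which they close (so a half turn about z gives the same grasp; the last joint's range is limited). The gripper opens to 94 mm and grips with 3 to 60 N. Pads are 16 mm wide; open, the fingers measure 119 mm over their backs; the gripper's body (75 mm by 177 mm) begins 78 mm behind the grasp point.
Start: joints at [-1.337, 0.207, 1.542, -0, 1.393, -0.15], TCP at [0.215, -0.533, 0.224] pointing down, gripper open.
Joint ranges: [-2.73, 2.73], [-0.86, 2.22], [0.23, 2.46], [-1.11, 4.25], [0.08, 2.63], [-2.82, 2.82]. Speed limits (rad/s): [2.79, 2.79, 3.14, 3.14, 3.14, 3.14].

## Interface

Orientations are given as [roll, pitch, yaw] about the fixed x, y, z axes, in that order (R = Rz(yaw) Ry(pitch) Rx(roll)).
In Python, from cell import env gives the robot as it stands.
- The arm moves only by the shell command python3 -m inch 'ROWS' [FORCE]. ROWS is JSON, a list of rows, each a list of 3 entries, a list of its own where there are three numbers: the turn, a rotation vector about the world's x, y, z each as a share of 60 degrees, from -1 to 1, then the shift along the world's x, y, z each as a share of 10 cm, from -1 to 1, then the opening, from -1 (shut) to 1 (fully open). A call has 1 to 12 rows; each row is the pose to reach, as a shift and turn from the pose commanded when the call began; what a row does not reach only later rows make up. A row lasts 1/8 s, in which the tool goes at most 62.5 mm and 10.7 degrees, less where a joint would pass 70% of its speed; a pose out of reach is approached as far as the arm can. A call with a number of a shift or a turn outside -1 to 1 is refused whole. A call with a gripper value outside its range is refused whole. The fingers move at their own pace and stop on an object; FORCE is the grip in N (left out, the last holds). Time passes only in rows, so rows that repeat a pose let the fingers close. It gives the time, the measured TCP pose, the force, the opening and the grip force at its end, in the units of the state.
- env.get_state(): the state, without advancing time (a new reading comes with each control period).
- env.camera(name): name is "scene" or "top" or "wrist"; returns the picture (420x560x3 uint8, blue, green, red); there is no depth.
- env.camera_params(name): a dict with "fx", "fy", "cx", "cy" (pixels), "R" (3x3) and "t" (3): a world point X has camera coordinates R X + t. Camera axes: x right, y down, z forward; pixel columns grow to the right and rows downward; lengths in m; the calibration is good to about 2 mm. A picture is of the moment at which its call begins: read the wrist's pose just before it. camera_params takes no time and is no camera call; for the wrist camera it gives the pose at the moment of the call.
- env.job_done(): hands the job in; it is judged then, once.
The state is a dict: "clock": time; "q": joint angles; "qvel": joint speeds; "joint_torque": joint torques, N m; "position": TCP position; "orientation": TCP orientation; "force": force on the tool from outside, world axes, zero at the start; "moment": the same for the moment, N m; "gripper_width": finger opening in m; "grip_force": force on a finger pad.
Only numpy, scipy, OpenCV 4.12 (cv2) and the standard library are available. Lean on these libraries where they do the work, as an engineer would, in place of code of your own. Each camera call takes 0.05 s, during which the arm holds its last target. There are 200 camera calls.

## Task

Run the touch test on the repaired black touch panel: with closed fingertips pressing the glass lightly, trace the white line in one unbroken stroke from the green target through the two white bend marks to the red target, without leaving the line, lifting off on the way or pressing the sprung glass down to its stop. Do not touch the glass away from the line, and do not lift, shift or knock the tester, the grey suction cup standing on the glass or anything else on the bench. The program finishes while holding: stop at the red target with the fingertips still pressing the glass lightly there.

Things in the scene. Friction and masses are not known exactly. Their poses are not given: they have to be found in the camera images.
- tester: White touch-panel tester flat on the blue mat (2 mm thick), any yaw; loose, about 1.8 kg. Housing 170 (x) x 260 (y) x 33 mm high, rim 12 mm thick; inside it the black glass 140 x 230 mm, its flat top 42 mm above the tester's underside at rest. Origin: centre of the underside, z up. White line, 4 mm wide, in x, y mm: straight from (-40,-80) to (-40,0), (40,0) and (40,80).
- glass (a joint): How far the black glass is pressed down, in m: 0 at rest, 0.010 at its stop. The whole plate sinks level on springs wherever it is pressed and comes back by itself: it starts to sink at about 2 N, then takes 0.45 N more per mm (4 N at 4 mm, 6.5 N at the stop). Good light contact is 1 to 8 mm.
- green (a point): Start of the line: centre of the green disc, 20 mm across, printed on the glass, at (-40,-80) in the tester's frame; the point lies on the glass top surface and sinks with it.
- bend1 (a point): First bend of the line: centre of a white disc, 20 mm across, on the glass top surface.
- bend2 (a point): Second bend of the line: centre of a white disc, 20 mm across, on the glass top surface.
- red (a point): End of the line: centre of the red disc, 20 mm across, on the glass top surface, at (40,80) in the tester's frame.
- cup: Bystander: small grey suction cup with a knob, 42 mm across and 32 mm high, standing loose on the glass near the corner at about x 36, y -75 mm in the tester's frame, about 75 mm from the line. Sinks with the glass. Origin: centre of its underside.
- driver: Bystander: yellow-handled screwdriver 180 mm long lying on the mat along one long side of the tester (its +x side), about 35 mm off it. Its origin lies under it, its x axis along the shaft.
- tape: Bystander: orange tape roll, 54 mm across, 18 mm high, flat on the mat by the other long side of the tester. Origin: centre of its underside.
- flux: Bystander: amber bottle, 44 mm across, 100 mm high, standing to the left of the mat. Origin: centre of its underside.
- phone: Bystander: black phone 75 x 155 x 9 mm lying to the right of the mat. Origin: centre of its underside.
- brush: Bystander: brush 160 mm long lying to the left of the mat. Its origin lies under it.
- mouse: Bystander: black computer mouse 100 x 60 x 32 mm on a purple pad at the right. Origin: centre of its underside.

How it is judged:
On the way, in this order (a step that is already met when the one before it is completed fails the run):
1. fingertips lightly pressing the glass at the green target (horizontal distance between the grasp point and green below 0.013 m and value of joint glass above 0.0008 m and contact force between the fingers and tester above 0.3 N).
2. fingertips lightly pressing the glass at the first bend (horizontal distance between the grasp point and bend1 below 0.013 m and value of joint glass above 0.0008 m and contact force between the fingers and tester above 0.3 N).
3. fingertips lightly pressing the glass at the second bend (horizontal distance between the grasp point and bend2 below 0.013 m and value of joint glass above 0.0008 m and contact force between the fingers and tester above 0.3 N).
4. fingertips lightly pressing the glass at the red target (horizontal distance between the grasp point and red below 0.013 m and value of joint glass above 0.0008 m and contact force between the fingers and tester above 0.3 N).
At the end, for the whole second after the job is handed in: The fingertips rest on the red target (TCP within 16 mm of its centre, seen from above) and keep the glass pressed by 0.8 to 9 mm; the tester lies still within 12 mm, and all other things within 15 mm, of where they started (horizontal distance between the grasp point and red below 0.016 m and value of joint glass between 0.0008 and 0.009 m and contact force between the fingers and tester above 0.3 N and distance of tester from where it was at the start of the episode below 0.012 m and linear speed of tester below 0.02 m/s and distance of each of cup, driver, tape, flux, phone, brush, mouse from where it was at the start of the episode below 0.015 m); the arm keeps its last pose, push and grip.
It fails at once if the glass is pressed nearly to its stop (over 9 mm), or the fingers push the tester with over 20 N (value of joint glass above 0.009 m or contact force between the fingers and tester above 20 N).
It fails at once if the glass is pressed with the TCP more than 16 mm to the side of the white line (value of joint glass above 0.001 m and not ((x of the grasp point in the frame of tester between -0.056 and -0.024 m and y of the grasp point in the frame of tester between -0.096 and 0.016 m) or (x of the grasp point in the frame of tester between -0.056 and 0.056 m and y of the grasp point in the frame of tester between -0.016 and 0.016 m) or (x of the grasp point in the frame of tester between 0.024 and 0.056 m and y of the grasp point in the frame of tester between -0.016 and 0.096 m))).
It fails at once if the fingertips are lifted off (or come down to within 15 mm of the glass without touching it) on the line, more than 25 mm away from the green and red targets (value of joint glass below 0.0003 m and ((x of the grasp point in the frame of tester between -0.056 and -0.024 m and y of the grasp point in the frame of tester between -0.096 and 0.016 m) or (x of the grasp point in the frame of tester between -0.056 and 0.056 m and y of the grasp point in the frame of tester between -0.016 and 0.016 m) or (x of the grasp point in the frame of tester between 0.024 and 0.056 m and y of the grasp point in the frame of tester between -0.016 and 0.096 m)) and z of the grasp point in the frame of tester below 0.076 m and horizontal distance between the grasp point and green above 0.025 m and horizontal distance between the grasp point and red above 0.025 m).
It fails at once if the tester is shifted or lifted by more than 12 mm (distance of tester from where it was at the start of the episode above 0.012 m).
It fails at once if a bystander is lifted or moved more than 15 mm (distance of any of cup, driver, tape, flux, phone, brush, mouse from where it was at the start of the episode above 0.015 m).
It also fails if it takes over 40 s, if anything falls off the work surface, if the arm or the gripper's body presses on something with over 40 N, if the wrist force passes 120 N, or if a joint passes its speed limit or range.

## Working session

There is one attempt and no reset: what is moved stays moved. The work goes in short steps, Python scripts to look and compute and a shell command to move; the robot and the scene stay as the last step left them, time stands still between calls to the robot, and variables do not carry over. Pictures are saved under pics/ and viewed, at most 10 in all, crops included, and the job is handed in when it is done.

```bash
ls; mkdir -p pics
python3 - <<'E'
from cell import env
import cv2
s=env.get_state();print({k:s[k] for k in('clock','position','orientation','force','gripper_width')})
for n in('scene','top'):
    cv2.imwrite(f'pics/{n}0.png',env.camera(n))
    p=env.camera_params(n);print(n,p)
E
```

```text
pics
{'clock': 0.0, 'position': array([ 0.21510089, -0.53243176,  0.22308882]), 'orientation': array([-3.13934908e+00, -3.08054657e-04,  3.83800986e-01]), 'force': array([ 0.15113604,  0.21528836, -0.56599275]), 'gripper_width': 0.09389652219820092}
scene {'fx': 390.91743538870026, 'fy': 390.91743538870026, 'cx': 280.50826408333427, 'cy': 212.54034963920623, 'R': array([[-0.90130175,  0.43312593,  0.00755538],
       [ 0.34742302,  0.73315854, -0.58461594],
       [-0.25875161, -0.52429046, -0.811275  ]]), 't': array([ 0.5019536 , -0.15751388,  1.2321692 ])}
top {'fx': 390.643690576089, 'fy': 390.643690576089, 'cx': 280.55092881370257, 'cy': 206.0817438266089, 'R': array([[ 0.01768566, -0.9995386 , -0.02469431],
       [-0.98681633, -0.01347597, -0.16128214],
       [ 0.16087494,  0.02722113, -0.98659934]]), 't': array([0.01188335, 0.56644217, 1.30239   ])}
```

View pics/top0.png

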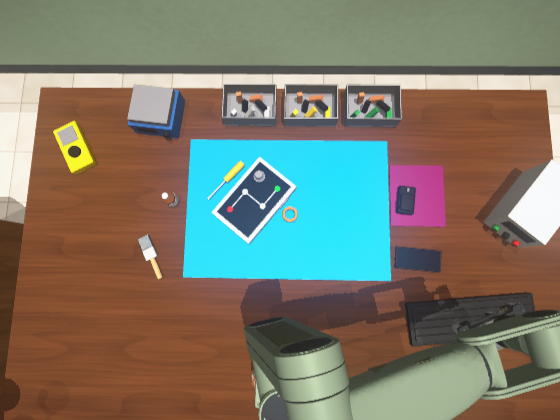

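View pics/scene0.png

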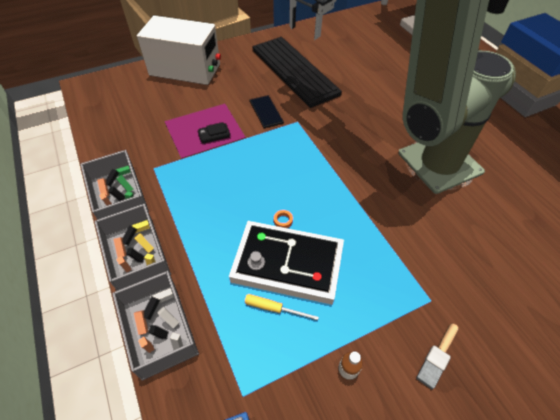

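The top view shows the tester at about (254,200): green disc (277,188), bends (263,206) and (245,192), red (230,209), cup (259,175). The scene view has green at (261,237), bends at (292,243) and (285,269), red at (317,276). Next I triangulate the four discs.

```bash
cat > h.py <<'E'
from cell import env
import cv2, numpy as np
def centroid(img,kind,near,r):
    h=cv2.cvtColor(img,cv2.COLOR_BGR2HSV).astype(int);H,S,V=h[...,0],h[...,1],h[...,2]
    m={'g':(abs(H-60)<20)&(S>100)&(V>80),'r':((H<10)|(H>170))&(S>120)&(V>80),'w':(S<80)&(V>130)}[kind].astype(np.uint8)
    if kind=='w': m=cv2.morphologyEx(m,cv2.MORPH_OPEN,cv2.getStructuringElement(cv2.MORPH_ELLIPSE,(r//2*2-1,)*2)) if r>=8 else m
    n,l,st,c=cv2.connectedComponentsWithStats(m)
    d=[np.hypot(*(c[i]-near))+(999 if st[i,4]<4 else 0) for i in range(1,n)]
    i=1+int(np.argmin(d));return c[i],st[i,4]
def ray(p,uv):
    R,t=np.array(p['R']),np.array(p['t'])
    d=R.T@np.array([(uv[0]-p['cx'])/p['fx'],(uv[1]-p['cy'])/p['fy'],1]);return -R.T@t,d
def onplane(p,uv,z):
    o,d=ray(p,uv);return o+d*(z-o[2])/d[2]
def tri(rs):
    A=0;b=0
    for o,d in rs:
        d=d/np.linalg.norm(d);P=np.eye(3)-np.outer(d,d);A=A+P;b=b+P@o
    return np.linalg.solve(A,b)
L=np.array([[-40,-80],[-40,0],[40,0],[40,80]])/1000
def fit(W):
    W=np.asarray(W)[:,:2];a=L-L.mean(0);b=W-W.mean(0)
    y=np.arctan2((a[:,0]*b[:,1]-a[:,1]*b[:,0]).sum(),(a*b).sum())
    R=np.array([[np.cos(y),-np.sin(y)],[np.sin(y),np.cos(y)]])
    t=W.mean(0)-R@L.mean(0);return y,t,R,(L@R.T+t),np.linalg.norm(L@R.T+t-W,axis=1)
E
python3 - <<'E'
from h import *
px={'top':[(277,188),(263,206),(245,192),(230,209)],'scene':[(261,237),(292,243),(285,269),(317,276)]}
I={n:cv2.imread(f'pics/{n}0.png') for n in px};P={n:env.camera_params(n) for n in px}
W=[];Z=[]
for i,k in enumerate('gwwr'):
    rs=[]
    for n in px:
        # bends: bright-weighted centre in a small window, disc dominates
        if k=='w':
            u,v=px[n][i];g=cv2.GaussianBlur(cv2.cvtColor(I[n],cv2.COLOR_BGR2GRAY).astype(np.float32),(0,0),2)[v-5:v+6,u-5:u+6]
            y,x=np.unravel_index(g.argmax(),g.shape);c=np.array([u-5+x,v-5+y]);a=0
        else: c,a=centroid(I[n],k,px[n][i],3)
        rs.append(ray(P[n],c));Z.append(onplane(P[n],c,.044)) if n=='top' else 0
        print(n,k,c,a)
    W.append(tri(rs))
print(np.round(W,4));print(np.round(Z,4))
for w in(W,Z):
    y,t,R,Lw,e=fit(w);print('yaw',y,t,e);print(Lw.round(4))
E
```

```text
top g [276.79310345 188.24137931] 29
scene g [260.80645161 235.9516129 ] 62
top w [262 205] 0
scene w [291 242] 0
top w [245 192] 0
scene w [285 269] 0
top r [229.55172414 208.68965517] 29
scene r [316.71621622 275.98648649] 74
[[0.6299 0.0346 0.0441]
 [0.5688 0.0852 0.0463]
 [0.6151 0.146  0.0413]
 [0.5548 0.1974 0.0445]]
[[0.6293 0.035  0.044 ]
 [0.5695 0.0852 0.044 ]
 [0.6146 0.1457 0.044 ]
 [0.555  0.1974 0.044 ]]
yaw 0.8997660451891748 [0.5921558 0.1158124] [0.00010969 0.00165712 0.00222409 0.00069322]
[[0.6299 0.0347]
 [0.5673 0.0845]
 [0.617  0.1471]
 [0.5544 0.1969]]
yaw 0.8989910909674372 [0.59208165 0.11581998] [0.00056469 0.00235566 0.00281206 0.00078489]
[[0.6298 0.0347]
 [0.5672 0.0845]
 [0.617  0.1471]
 [0.5544 0.1969]]
```

The triangulated heights (41–46 mm against 44 expected) and line lengths agree, with a yaw of about 0.90 rad. Now I close the fingers and travel high to above green.

```bash
python3 -m inch '[[[0,0,0],[0.17,0.23,0],-1],[[0,0,0],[0.34,0.47,0],-1],[[0,0,0],[0.51,0.7,0],-1],[[0,0,0],[0.69,0.95,0],-1]]' 10
python3 -m inch '[[[0,0,0],[0.17,0.23,0],-1],[[0,0,0],[0.34,0.47,0],-1],[[0,0,0],[0.51,0.7,0],-1],[[0,0,0],[0.69,0.95,0],-1]]'
python3 -m inch '[[[0,0,0],[0.17,0.23,0],-1],[[0,0,0],[0.34,0.47,0],-1],[[0,0,0],[0.51,0.7,0],-1],[[0,0,0],[0.69,0.95,0],-1]]'
python3 -m inch '[[[0,0,0],[0.17,0.23,0],-1],[[0,0,0],[0.34,0.47,0],-1],[[0,0,0],[0.51,0.7,0],-1],[[0,0,0],[0.69,0.95,0],-1]]'
python3 -m inch '[[[0,0,0],[0.17,0.23,0],-1],[[0,0,0],[0.34,0.47,0],-1],[[0,0,0],[0.51,0.7,0],-1],[[0,0,0],[0.69,0.95,0],-1]]'
python3 - <<'E'
from h import *
s=env.get_state();print(s['clock'],s['position'],s['orientation'],s['force'],s['gripper_width'])
p=env.camera_params('wrist');im=env.camera('wrist');cv2.imwrite('pics/w1.png',im)
np.save('w1.npy',p,allow_pickle=True)
R,t=p['R'],p['t']
for X in [(.6299,.0347,.044),(.5673,.0845,.044),(.617,.1471,.044),(.5544,.1969,.044)]:
    c=R@np.array(X)+t;print((c[:2]/c[2]*p['fx']+[p['cx'],p['cy']]).round(1))
E
```

```text
clock: 0.6
position: [0.2845, -0.4371, 0.2236]
orientation: [-3.14, 0.0, 0.383]
force: [-0.0, -0.0, 0.5]
gripper_width: 0.0574
grip_force: 0.0
clock: 1.1
position: [0.3535, -0.3421, 0.2238]
orientation: [-3.141, 0.0, 0.384]
force: [0.8, 0.0, 0.9]
gripper_width: 0.0175
grip_force: 0.0
clock: 1.6
position: [0.4225, -0.2472, 0.2238]
orientation: [-3.141, 0.0, 0.384]
force: [-0.2, -0.8, -0.6]
gripper_width: 0.0003
grip_force: 0.0
clock: 2.1
position: [0.4914, -0.1522, 0.2237]
orientation: [-3.141, 0.001, 0.384]
force: [-0.0, -1.0, -0.6]
gripper_width: 0.0006
grip_force: 0.0
clock: 2.6
position: [0.5604, -0.0573, 0.2236]
orientation: [-3.141, 0.001, 0.384]
force: [0.4, -0.6, -0.2]
gripper_width: 0.0006
grip_force: 0.0
2.6 [ 0.56038559 -0.05730692  0.22363913] [-3.14097712e+00  9.40493749e-04  3.83673757e-01] [ 0.41948754 -0.58525478 -0.20942035] 0.0006465620254625211
[220.8 100.4]
[156.4 140. ]
[109.7  68.5]
[ 47.3 110.1]
```

View pics/w1.png

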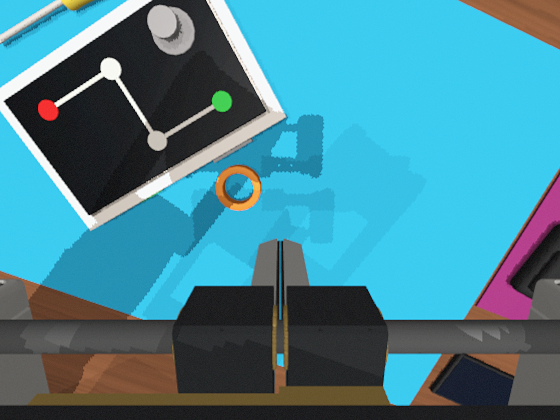

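The wrist view shows the discs at (222,101), (157,140), (111,68) and (48,110), within about 1 px of the predictions; the cup is at (170,28). I move above green and measure again from the wrist camera's second position.

```bash
python3 -m inch '[[[0,0,0],[0.17,0.23,0],-1],[[0,0,0],[0.35,0.46,0],-1],[[0,0,0],[0.52,0.69,-0.2],-1],[[0,0,0],[0.69,0.92,-0.4],-1],[[0,0,0],[0.69,0.92,-0.6],-1],[[0,0,0],[0.69,0.92,-0.6],-1]]'
python3 - <<'E'
from h import *
s=env.get_state();print(s['clock'],s['position'],s['force'])
p1=np.load('w1.npy',allow_pickle=True).item();i1=cv2.imread('pics/w1.png')
p=env.camera_params('wrist');im=env.camera('wrist');cv2.imwrite('pics/w2.png',im)
X0=np.array([(.6299,.0347,.044),(.5673,.0845,.044),(.617,.1471,.044),(.5544,.1969,.044)])
pr=lambda p,X:(lambda c:c[:2]/c[2]*p['fx']+[p['cx'],p['cy']])(p['R']@X+p['t'])
W1=[];W2=[];T=[]
for X,k in zip(X0,'gwwr'):
    u1,a1=centroid(i1,k,pr(p1,X),12);u2,a2=centroid(im,k,pr(p,X),14)
    print(k,u1.round(1),pr(p1,X).round(1),a1,u2.round(1),pr(p,X).round(1),a2)
    W1.append(onplane(p1,u1,.044));W2.append(onplane(p,u2,.044));T.append(tri([ray(p1,u1),ray(p,u2)]))
for w in(W1,W2,T):
    y,t,R,Lw,e=fit(w);print(np.round(w,4).tolist(),'\n yaw',y,t,e.round(4),'\n',Lw.round(4).tolist())
E
```

```text
clock: 3.4
position: [0.6268, 0.0332, 0.1612]
orientation: [-3.139, 0.006, 0.384]
force: [0.5, 0.6, -0.7]
gripper_width: 0.0001
grip_force: 0.0
3.4 [0.62680695 0.03324923 0.16123882] [ 0.48519945  0.61176426 -0.66219279]
g [221.6 100.7] [220.8 100.4] 353 [279.8 206.5] [279.  205.8] 399
w [156.9 140.3] [156.4 140. ] 296 [205.1 246.5] [204.9 246.4] 338
w [110.3  68.3] [109.7  68.5] 369 [155.9 172.8] [155.2 172.7] 420
r [ 47.6 109.7] [ 47.3 110.1] 355 [ 83.9 215.4] [ 83.7 215.6] 404
[[0.6299, 0.0339, 0.044], [0.5672, 0.084, 0.044], [0.6175, 0.1466, 0.044], [0.555, 0.1966, 0.044]] 
 yaw 0.8948695137215396 [0.59238413 0.11527489] [0.0002 0.0001 0.0001 0.0001] 
 [[0.6298, 0.034], [0.5674, 0.0841], [0.6174, 0.1465], [0.555, 0.1965]]
[[0.6295, 0.0337, 0.044], [0.5672, 0.0844, 0.044], [0.6172, 0.1465, 0.044], [0.5547, 0.1968, 0.044]] 
 yaw 0.8941541003321126 [0.59215527 0.11535007] [0.0003 0.0002 0.0001 0.0002] 
 [[0.6295, 0.0341], [0.5671, 0.0842], [0.6172, 0.1465], [0.5548, 0.1966]]
[[0.6298, 0.0338, 0.0448], [0.567, 0.0843, 0.0434], [0.6174, 0.1462, 0.0448], [0.555, 0.1964, 0.0445]] 
 yaw 0.8934275013026326 [0.59232816 0.11518015] [0.0002 0.0004 0.0002 0.0001] 
 [[0.6296, 0.0339], [0.5673, 0.084], [0.6174, 0.1463], [0.5551, 0.1965]]
```

View pics/w2.png

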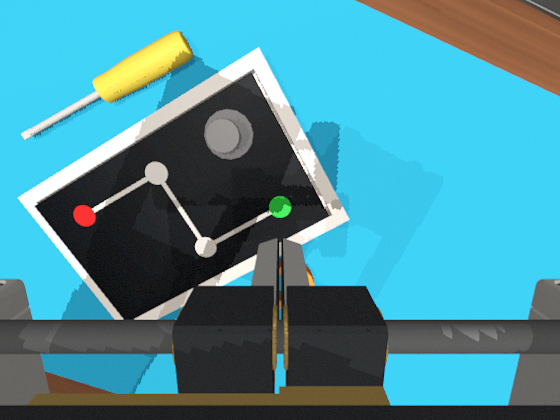

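The wrist measurement agrees to 0.5 mm and gives 43–45 mm for the glass. The discs are at (280,206), (205,246), (156,173) and (84,215). I descend to just above green.

```bash
python3 -m inch '[[[0,0,0],[0,0,0],-1],[[0,0,0],[0,0,-0.2],-1],[[0,0,0],[0,0,-0.4],-1],[[0,0,0],[0,0,-0.6],-1],[[0,0,0],[0,0,-0.75],-1],[[0,0,0],[0,0,-0.85],-1],[[0,0,0],[0,0,-0.85],-1],[[0,0,0],[0,0,-0.85],-1],[[0,0,0],[0,0,-0.85],-1]]'
```

```text
clock: 4.58
position: [0.6301, 0.0338, 0.0803]
orientation: [3.141, -0.002, 0.384]
force: [-0.3, 0.0, -1.0]
gripper_width: 0.0001
grip_force: 0.0
```

```bash
python3 -m inch '[[[0,0,0],[0,0,-0.08],-1],[[0,0,0],[0,0,-0.14],-1],[[0,0,0],[0,0,-0.17],-1],[[0,0,0],[0,0,-0.19],-1],[[0,0,0],[0,0,-0.19],-1],[[0,0,0],[0,0,-0.19],-1],[[0,0,0],[0,0,-0.19],-1]]'
python3 - <<'E'
from cell import env;import numpy as np
for i in range(4):
    s=env.get_state();print(s['position'].round(4),s['orientation'].round(4),s['force'].round(2));env.camera('top')
E
```

```text
clock: 5.45
position: [0.6292, 0.0339, 0.0604]
orientation: [-3.142, 0.0, 0.384]
force: [-2.6, 0.9, 2.8]
gripper_width: 0.0003
grip_force: 1.5
[0.6292 0.0339 0.0604] [-3.1415e+00  1.0000e-04  3.8380e-01] [-2.59  0.93  2.83]
[0.6292 0.0338 0.0604] [-3.1415e+00  1.0000e-04  3.8380e-01] [-2.15 -0.93  3.81]
[0.6292 0.0339 0.0603] [-3.1415e+00  2.0000e-04  3.8390e-01] [-2.46 -0.23  3.44]
[0.6292 0.0338 0.0603] [-3.1415e+00  2.0000e-04  3.8380e-01] [-2.95  0.34  2.77]
```

Contact force of about 3.2 N and a 2.6 mm depth agree. I trace the first leg, going 1 mm deeper at its start.

```bash
python3 -m inch '[[[0,0,0],[-0.03,0.025,-0.01],-1],[[0,0,0],[-0.09,0.075,-0.01],-1],[[0,0,0],[-0.155,0.126,-0.01],-1],[[0,0,0],[-0.217,0.176,-0.01],-1],[[0,0,0],[-0.279,0.226,-0.01],-1],[[0,0,0],[-0.34,0.276,-0.01],-1],[[0,0,0],[-0.402,0.326,-0.01],-1],[[0,0,0],[-0.464,0.377,-0.01],-1],[[0,0,0],[-0.526,0.427,-0.01],-1],[[0,0,0],[-0.588,0.477,-0.01],-1],[[0,0,0],[-0.619,0.502,-0.01],-1],[[0,0,0],[-0.619,0.502,-0.01],-1]]'
```

```text
clock: 7.15
position: [0.5665, 0.0846, 0.059]
orientation: [-3.14, 0.001, 0.384]
force: [0.3, -0.9, 3.8]
gripper_width: 0.0002
grip_force: 1.8
```

```bash
python3 -m inch '[[[0,0,0],[0.025,0.03,0],-1],[[0,0,0],[0.075,0.092,0],-1],[[0,0,0],[0.126,0.155,0],-1],[[0,0,0],[0.176,0.217,0],-1],[[0,0,0],[0.227,0.279,0],-1],[[0,0,0],[0.277,0.341,0],-1],[[0,0,0],[0.328,0.403,0],-1],[[0,0,0],[0.378,0.465,0],-1],[[0,0,0],[0.428,0.527,0],-1],[[0,0,0],[0.48,0.59,0],-1],[[0,0,0],[0.505,0.62,0],-1],[[0,0,0],[0.505,0.62,0],-1]]'
python3 - <<'E'
from h import *
p=env.camera_params('wrist');im=env.camera('wrist');s=env.get_state()
print(s['position'],s['force'])
for k,X in (('g',(.6296,.034,.040)),('r',(.555,.1966,.040))):
    c=p['R']@np.array(X)+p['t'];u=c[:2]/c[2]*p['fx']+[p['cx'],p['cy']]
    q,a=centroid(im,k,u,5);print(k,u,q,a,onplane(p,q,.040))
E
```

```text
clock: 8.65
position: [0.6184, 0.1467, 0.0594]
orientation: [-3.141, -0.001, 0.384]
force: [-0.1, 0.0, 3.4]
gripper_width: 0.0005
grip_force: 1.7
[0.61845444 0.14667835 0.0594502 ] [0.0558996  1.30762092 3.39887938]
g [449.43165137 298.25994069] [450.16312997 298.82228117] 754 [0.62942372 0.03336768 0.04      ]
r [169.68603648 309.91406675] [167.44283122 308.17785844] 551 [0.55567133 0.19830199 0.04      ]
```

The tester has not moved. Now the last leg.

```bash
python3 -m inch '[[[0,0,0],[-0.03,0.025,0],-1],[[0,0,0],[-0.09,0.075,0],-1],[[0,0,0],[-0.155,0.126,0],-1],[[0,0,0],[-0.217,0.176,0],-1],[[0,0,0],[-0.279,0.226,0],-1],[[0,0,0],[-0.34,0.276,0],-1],[[0,0,0],[-0.402,0.326,0],-1],[[0,0,0],[-0.464,0.377,0],-1],[[0,0,0],[-0.526,0.427,0],-1],[[0,0,0],[-0.588,0.477,0],-1],[[0,0,0],[-0.625,0.505,0],-1],[[0,0,0],[-0.625,0.505,0],-1]]'
python3 -m inch '[[[0,0,0],[0,0,0],-1],[[0,0,0],[0,0,0],-1],[[0,0,0],[0,0,0],-1]]'
python3 - <<'E'
from h import *
cv2.imwrite('pics/w3.png',env.camera('wrist'))
E
```

```text
clock: 10.2
position: [0.5545, 0.1972, 0.0591]
orientation: [-3.14, 0.001, 0.384]
force: [0.4, -0.7, 3.2]
gripper_width: 0.0007
grip_force: 1.8
clock: 10.58
position: [0.5546, 0.1971, 0.0589]
orientation: [-3.14, 0.001, 0.384]
force: [-1.9, 2.8, 3.1]
gripper_width: 0.0006
grip_force: 1.8
```

View pics/w3.png

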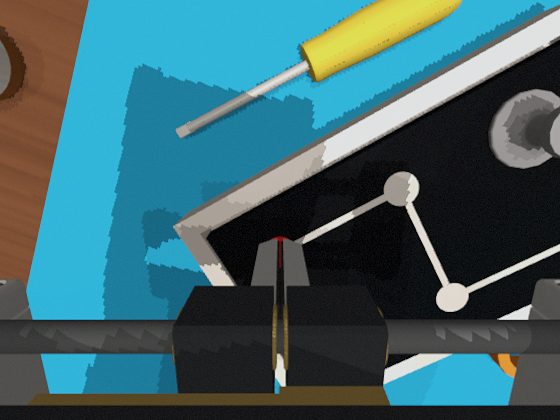

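The fingertips stand on the red disc at (281,242), and the cup and screwdriver are undisturbed. I hand in.

```bash
python3 -c "
from cell import env
print(env.job_done())"
```

```text
the job is handed in; nothing more can be done
None
```

I traced the line in one stroke from green through both bends to red and handed the job in at about 10.6 s; the fingertips are still pressing the glass lightly at red (about 4 mm, 3 N). The hand-in returned no verdict.

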